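# Free the air cylinder from the ratchet vice and lay it in the test cradle

### The job

The air cylinder is finished and goes from the ratchet vice to the test cradle: throw the vice's pawl right over, draw the moving jaw fully back and lift the cylinder out by one of its square end heads, the only part the vice leaves free. The cradle's two forks need those heads clear, so set the cylinder gently down on the blue counter mat, let go, take it again by the middle of its tube and lay it just as gently in the two forks, either way round, one head in each. Leave the vice open with its pawl thrown over, and do not disturb the other things on the counter.

Things in the scene. Friction and masses are not known exactly. Their poses are not given: they have to be found in the camera images.
- vice: Ratchet vice, grey iron and steel, bolted down, 230 mm long, 64 mm wide. Origin: on the counter under its middle; x runs along the slide towards the fixed jaw (far side), z up. Fixed jaw: flat face at x 75, 60 mm wide, top z 78. The moving jaw slides on two ways, tops at z 40, over a toothed rack. The cylinder's tube lies across the ways against the fixed jaw, axis along y at x 61, z 54.
- pawl (a joint): Throw-over pawl on the moving jaw, rad: nose arm and ball lever (8 mm rod) turn as one on a pin along vice y. 0: nose in the rack, lever leaning 35 degrees back, jaw locked. Grows as the lever is pushed over towards the fixed jaw; past about 0.85 it falls by its weight to its stop at 1.32 and stays. Under 1 N moves it. The nose then swings up to z 90 behind the lever: push above that.
- pawl_ball (a point): Centre of the black 18 mm ball on the end of the pawl lever, 80 mm from the pivot pin (vice x -20, z 45 with the jaw closed). Ball, jaw closed: vice x -66, z 110 at first; x 32, z 105 when thrown over. It stands higher than the bow handle (top z 95), so it can be reached from the robot's side over that.
- jaw (a joint): Travel of the moving jaw, m. 0: closed on the tube, locked by the pawl to 1 or 2 mm; grows to its stop at 0.030 as it is drawn back (vice -x). Stiff slide, about 4 N, stays where left. Its V-groove overhangs the tube: the cylinder lifts straight out only with the jaw back. 60 mm wide, top z 78; even fully back, no room for fingers beside the tube between the jaws.
- jaw_bar (a point): Middle of the moving jaw's bow handle: a round steel bar 10 mm thick along vice y, free length 50 mm, 90 mm above the counter, at vice x -130 with the jaw closed; nothing below it to z 60 within 40 mm, open to the robot's side. Moves with the jaw. 45 mm are free between it and the ball while the jaw is locked.
- cylinder: Air cylinder, about 0.36 kg: steel tube 28 mm thick, 76 mm long, between square aluminium heads 36 x 36 mm, 34 mm long; a 12 mm rod stub sticks out 14 mm beyond the +y head. Origin: on the axis at mid-tube; y along the axis. Head middles at y +55 and -55. Starts in the vice, jaws round the tube, heads clear of both jaws. Lying on its heads' flats, the axis is 18 mm up.
- cradle: Test cradle, screwed down: aluminium plate 80 x 170 x 10 mm with two upward-open white forks. Origin: under the plate's middle; y runs through both forks, z up. Forks at y +55 and -55, each 24 mm long, floor z 30, 42 mm wide inside up to z 42, flaring to 58 mm at the top, z 54; 86 mm free between them. Cylinder laid home: axis along y at z 48, its origin over the cradle's.
- mat: Flat blue counter mat, 220 mm (x) by 180 mm (y), 3 mm thick, fixed. Origin: middle of its underside. A brass elbow lies near its far right corner.
- elbow: Brass pipe elbow, legs 32 mm, 22 mm high, on the mat; leave alone. Origin: under its corner.
- ball_valve: Brass ball valve with steel lever, 70 mm long, 45 mm high, loose; leave alone. Origin: under its middle.
- gauge: Dial gauge 66 mm across, 30 mm high, lying face up, loose; leave alone. Origin: under the dial's middle.
- spanner: Steel spanner 150 mm long lying between the robot and the mat; leave alone. Origin: under its middle.
- tape: White tape roll 48 mm across, 18 mm high, lying flat; leave alone. Origin: under its middle.
- carton: Cardboard carton 50 x 80 x 55 mm, at the back; leave alone. Origin: under its middle.
- sealant: White bottle 42 mm thick, 120 mm high, at the back; leave alone. Origin: under its middle.
There are look-alikes about, which are no part of the job. Leave any pink or purple look-alike of the cylinder alone. What is shaped like the cradle but red is not meant.

How it is judged (in metres and radians):
On the way, in this order (a step that is already met when the one before it is completed fails the run):
1. the pawl is thrown right over, clear of the rack (value of joint pawl above 1.15 rad), for 0.2 s.
2. the moving jaw is drawn fully back (value of joint jaw above 0.024 m), for 0.2 s.
3. the cylinder lies on the counter mat, let go (contact force between cylinder and mat above 0.5 N and contact force between cylinder and the fingers below 0.05 N and linear speed of cylinder below 0.02 m/s), for 0.2 s.
At the end, for the whole second after the job is handed in: The cylinder lies at rest in both forks of the cradle (axis within 7 mm sideways and 4 mm in height of home, within 15 mm lengthwise, within 0.12 rad of the cradle's line, either way round), let go; the pawl is still thrown over (above 1.15 rad) and the jaw back (above 24 mm) (x of cylinder in the frame of cradle between -0.007 and 0.007 m and y of cylinder in the frame of cradle between -0.015 and 0.015 m and z of cylinder in the frame of cradle between 0.044 and 0.052 m and angle between the y axis of cylinder and the y axis of cradle, either way round below 0.12 rad and linear speed of cylinder below 0.02 m/s and value of joint pawl above 1.15 rad and value of joint jaw above 0.024 m); the robot touches nothing.
It fails at once if the cylinder is dropped (faster than 0.5 m/s with no finger on it) (contact force between cylinder and the fingers below 0.05 N and linear speed of cylinder above 0.5 m/s).
It fails at once if the cylinder is pressed hard into the cradle (over 80 N between them) (contact force between cylinder and cradle above 80 N).
It fails at once if another thing on the counter is shifted by more than 30 mm (distance of any of elbow, ball_valve, gauge, spanner, tape, carton, sealant from where it was at the start of the episode above 0.03 m).
It also fails if it takes over 72 s, if anything falls off the work surface, if the arm or the gripper's body presses on something with over 40 N, if the wrist force passes 120 N, or if a joint passes its speed limit or range.

### The arm

A 6-joint arm with a two-finger parallel gripper is mounted at the origin on the work surface. World frame = base frame: x ahead of the robot, y to its left, z up, the work surface at z = 0. Lengths are in m, angles in degrees, forces in N, time in s.
With the tool pointing down it reaches from about 0.3 to 0.75 m from the base axis. Payload 8.5 kg.
Tool frame: the origin (TCP) lies at the very end of the fingers, on their centre line; the grasp point (between the pads) lies 19 mm behind it (env.tcp_to_grasp is the distance from the TCP to the grasp point, in m); z points along the fingers, y is the line along which they close (so a half turn about z gives the same grasp; the last joint's range is limited). The gripper opens to 85 mm and grips with 20 to 120 N. Pads are 22 mm wide; open, the fingers measure 114 mm over their backs; the gripper's body (76 mm by 85 mm) begins 54 mm behind the grasp point. The pads swing forward as they close: fully open they stand 13 mm farther back than shut.
Start: joints at [-79.028, 21.807, 74.336, -0, 83.858, -12.336], TCP at [0.218, -0.505, 0.231] pointing down, gripper open.
Joint ranges: [-178.18, 178.18], [-50.72, 133.34], [12.68, 142.11], [-81.47, 261.47], [9.98, 163.14], [-165.26, 165.26]. Speed limits (degrees/s): [136.94, 136.94, 180, 180, 180, 180].

### API

Orientations are given as a 3x3 rotation matrix whose columns are the frame's x, y, z axes.
In Python, from rig import status, get_image, env gives the robot as it stands.
- The arm moves only by the shell command python3 -m handwheel 'ROWS' [FORCE]. ROWS is text: rows parted by semicolons, each of 7 numbers parted by spaces: the shift along the world's x, y, z in cm, then the turn, a rotation vector about the world's x, y, z in degrees, then the opening, from 0 (shut) to 1 (fully open). In form: dx dy dz wx wy wz gripper; .... A call has 1 to 8 rows; each row is the pose to reach, as a shift and turn from the pose commanded when the call began; what a row does not reach only later rows make up. A row lasts 1/12 s, in which the tool goes at most 41.7 mm and 7.16 degrees, less where a joint would pass 70% of its speed; a pose out of reach is approached as far as the arm can. A call with a gripper value outside its range is refused whole. The fingers move at their own pace and stop on an object; FORCE is the grip in N (left out, the last holds). Time passes only in rows, so rows that repeat a pose let the fingers close. It gives the time, the measured TCP pose, the force, the opening and the grip force at its end, in the units of the state.
- status.observe(): the state, without advancing time (a new reading comes with each control period).
- get_image(name): name is "scene" or "side" or "wrist"; returns a dict with "color" (384x512x3 uint8, red, green, blue), "vertical_fov" (degrees; the focal length in pixels is half the picture's height over the tangent of half this angle, whatever the lens; pixels are square), "cx", "cy" (the principal point, pixels), "xyz" and "orientation" of the camera in the world. Camera axes: x right, y down, z forward; pixel columns grow to the right and rows downward; lengths in m; the calibration is good to about 2 mm. A picture is of the moment at which its call begins. There is no depth.
- env.close_job(): hands the job in; it is judged then, once.
The state is a dict: "time_s": time; "q": joint angles; "qvel": joint speeds; "joint_efforts": joint torques, N m; "position": TCP position; "tool_rot": TCP orientation; "ft_force": force on the tool from outside, world axes, zero at the start; "wrist_torque": the same for the moment, N m; "grip_width": finger opening in m; "gripper_force": force on a finger pad.
Only numpy, scipy, OpenCV 4.12 (cv2) and the standard library are available. Lean on these libraries where they do the work, as an engineer would, in place of code of your own. Each camera call takes 0.05 s, during which the arm holds its last target. There are 200 camera calls.

## Working session

There is one attempt and no reset: what is moved stays moved. The work goes in short steps, Python scripts to look and compute and a shell command to move; the robot and the scene stay as the last step left them, time stands still between calls to the robot, and variables do not carry over. Pictures are saved under pics/ and viewed, at most 10 in all, crops included, and the job is handed in when it is done.

```bash
ls; mkdir -p pics
cat > h.py <<'E'
import numpy as np, cv2
from rig import status, get_image, env
def cam(im):
    h=im["color"].shape[0]; f=h/2/np.tan(np.radians(im["vertical_fov"])/2)
    return f,im["cx"],im["cy"],np.array(im["xyz"]),np.array(im["orientation"])
def ray(im,u,v):
    f,cx,cy,p,R=cam(im); d=R@np.array([(u-cx)/f,(v-cy)/f,1]); return p,d/np.linalg.norm(d)
def onz(im,u,v,z):
    p,d=ray(im,u,v); return p+d*(z-p[2])/d[2]
def two(a,ua,b,ub):
    p,d=ray(a,*ua); q,e=ray(b,*ub); s=np.linalg.lstsq(np.c_[d,-e],q-p,rcond=None)[0]
    A=p+d*s[0];B=q+e*s[1]; return (A+B)/2,np.linalg.norm(A-B)
def proj(im,P):
    f,cx,cy,p,R=cam(im); c=R.T@(np.array(P)-p); return np.array([f*c[0]/c[2]+cx,f*c[1]/c[2]+cy])
E
python3 - <<'E'
from h import *
import pickle
ims={n:get_image(n) for n in("scene","side","wrist")}
pickle.dump(ims,open("ims0.pkl","wb"))
for n,i in ims.items(): print(n,i["vertical_fov"],i["cx"],i["cy"],np.round(i["xyz"],3),np.round(i["orientation"],3).tolist())
for n in("scene","side"): cv2.imwrite(f"pics/{n}0.png",cv2.resize(ims[n]["color"][:,:,::-1],(800,600),interpolation=cv2.INTER_CUBIC))
s=status.observe();print(s)
E
```

```text
pics
scene 53.19704464305092 255.4277420699946 197.8394871619559 [1.221 0.296 0.625] [[-0.491, 0.492, -0.719], [0.871, 0.261, -0.416], [-0.017, -0.831, -0.556]]
side 48.49429785169544 244.8100295215752 193.83868534141624 [0.365 0.802 0.914] [[-0.987, -0.103, 0.121], [-0.159, 0.659, -0.735], [-0.004, -0.745, -0.667]]
wrist 68.16998508840189 258.9817282216006 189.162045885456 [ 0.28  -0.479  0.374] [[0.395, -0.887, -0.239], [-0.918, -0.382, -0.102], [-0.001, 0.26, -0.966]]
{'time_s': 0.15, 'q': array([-7.90273071e+01,  2.18338321e+01,  7.43711988e+01, -5.45470773e-04,
        8.38588375e+01, -1.23357479e+01]), 'qvel': array([ 0.08372762, -0.12958163, -0.12747545, -0.01557706, -0.09100044,
       -0.01837736]), 'joint_efforts': array([ 1.56403039e-03, -4.48624063e+01, -2.31345069e+01, -1.89248040e-04,
        3.76664961e-03,  6.17343147e-06]), 'position': array([ 0.21757807, -0.50489744,  0.23085866]), 'tool_rot': array([[ 9.18387720e-01,  3.95681623e-01, -2.21468278e-04],
       [ 3.95681619e-01, -9.18387099e-01,  1.09253197e-03],
       [ 2.28901212e-04, -1.09099887e-03, -9.99999379e-01]]), 'ft_force': array([0.39286004, 0.60135872, 0.05586961]), 'wrist_torque': array([ 0.02487383, -0.00616951, -0.01808836]), 'gripper_force': 0.0, 'grip_width': 0.08571135835190148}
```

View pics/scene0.png

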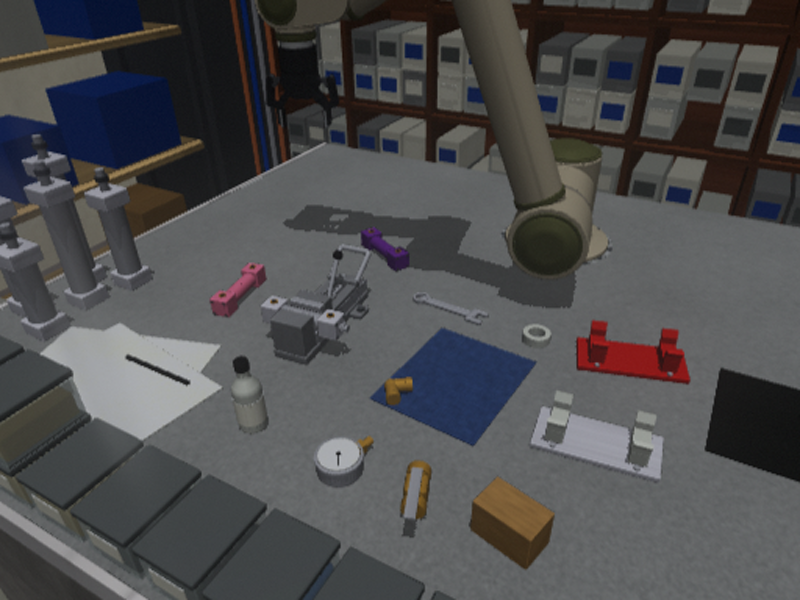

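View pics/side0.png

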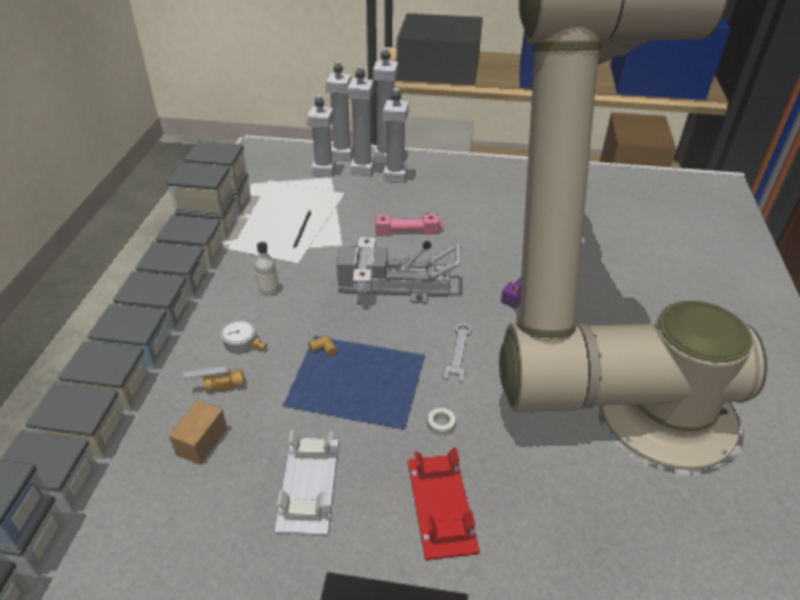

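Both views show the silver cylinder clamped in the grey vice: its heads are at scene (274,307) and (331,322) and side (367,245) and (363,280). The black ball is at scene (338,255) and side (427,245). There are three cylinder look-alikes by shape. Pink is at scene (238,288), purple at (385,248), and the silver one is in the vice, so the silver one is meant. Of the two cradles, the white/aluminium one at scene (597,440) is meant and the red one at (632,350) is not. I'll confirm both in an enlarged crop and measure.

Run:
```python
from h import *
import pickle
ims=pickle.load(open("ims0.pkl","rb"))
def crop(n,x0,y0,w,h,W,H): return cv2.resize(ims[n]["color"][y0:y0+h,x0:x0+w,::-1],(W,H),interpolation=cv2.INTER_CUBIC)
a=crop("scene",160,150,90,85,400,378);b=crop("side",210,145,90,50,400,222)
c=crop("scene",330,240,100,70,400,280);d=crop("side",170,265,50,40,400,320)
cv2.imwrite("pics/crop.png",np.hstack([np.vstack([a,b]),np.vstack([c,d])]))
# dark ball
for n,(u,v) in dict(scene=(216,163),side=(273,157)).items():
    g=ims[n]["color"].max(2); w=g[v-8:v+9,u-8:u+9]; m=w<45; ys,xs=np.nonzero(m); print(n,m.sum(),xs.mean()+u-8,ys.mean()+v-8)
# white plate
for n,r in dict(scene=(330,245,430,310),side=(172,270,222,345)).items():
    g=ims[n]["color"].astype(int); x0,y0,x1,y1=r
    w=g[y0:y1,x0:x1]; m=((w.min(2)>125)).astype(np.uint8)
    cs=max(cv2.findContours(m,0,2)[0],key=cv2.contourArea); rr=cv2.approxPolyDP(cv2.convexHull(cs),3,True)[:,0]+[x0,y0]
    print(n,[(p.tolist(),onz(ims[n],*p,0.01)[:2].round(3).tolist()) for p in rr])
    b=cv2.inRange(cv2.cvtColor(ims[n]["color"],cv2.COLOR_RGB2HSV),(100,100,30),(125,255,255))
    cs=[c for c in cv2.findContours(b,0,2)[0] if cv2.contourArea(c)>300]
    for q in cs:
        h=cv2.approxPolyDP(cv2.convexHull(q),4,True)[:,0]; print("blue",n,[(p.tolist(),onz(ims[n],*p.astype(float),0.003)[:2].round(3).tolist()) for p in h][:6])
s,d=ims["scene"],ims["side"]
S=1.5625
for nm,p,q in [("ball",(338,255),(427,245)),("headL",(274,307),(367,245)),("headR",(331,322),(363,280))]:
    print(nm,two(s,np.array(p)/S,d,np.array(q)/S))
```

```text
scene 27 215.62962962962962 162.74074074074073
side 0 nan nan
scene [([346, 261], [0.556, 0.148]), ([401, 274], [0.539, 0.268]), ([406, 301], [0.612, 0.293]), ([340, 283], [0.628, 0.159])]
blue scene [([282, 210], [0.436, -0.074]), ([342, 232], [0.451, 0.104]), ([302, 284], [0.664, 0.086]), ([237, 254], [0.649, -0.089])]
blue scene [([107, 51], [-0.703, -1.993]), ([114, 92], [-0.084, -1.273]), ([17, 129], [0.435, -1.278]), ([0, 124], [0.436, -1.393]), ([0, 75], [-0.003, -2.11]), ([32, 56], [-0.376, -2.355])]
blue scene [([153, 0], [-3.023, -3.657]), ([169, 109], [-0.026, -0.866])]
blue scene [([91, 18], [-1.659, -3.259]), ([62, 24], [-1.299, -3.24]), ([29, 21], [-1.275, -3.705]), ([22, 0], [-2.343, -5.423]), ([87, 0], [-2.689, -4.526])]
side [([221, 270], [0.543, 0.115]), ([221, 344], [0.501, 0.322]), ([172, 344], [0.612, 0.339]), ([172, 270], [0.672, 0.135])]
blue side [([197, 226], [0.647, -0.038]), ([218, 219], [0.592, -0.077]), ([270, 228], [0.434, -0.064]), ([257, 273], [0.449, 0.105]), ([184, 259], [0.652, 0.089])]
blue side [([467, 17], [-0.521, -1.956]), ([450, 63], [-0.301, -1.294]), ([395, 58], [-0.044, -1.312]), ([392, 39], [-0.052, -1.553]), ([406, 30], [-0.141, -1.694]), ([462, 12], [-0.51, -2.04])]
ball (array([ 0.45120633, -0.27429535,  0.10634411]), np.float64(0.0014659857360879405))
headL (array([ 0.58323667, -0.32169118,  0.05627033]), np.float64(0.002052157934110304))
headR (array([ 0.57134122, -0.21049413,  0.05317607]), np.float64(0.003694706411907289))<stdin>:10: RuntimeWarning: Mean of empty slice.
  ret = ret.dtype.type(ret / rcount)
```

View pics/crop.png

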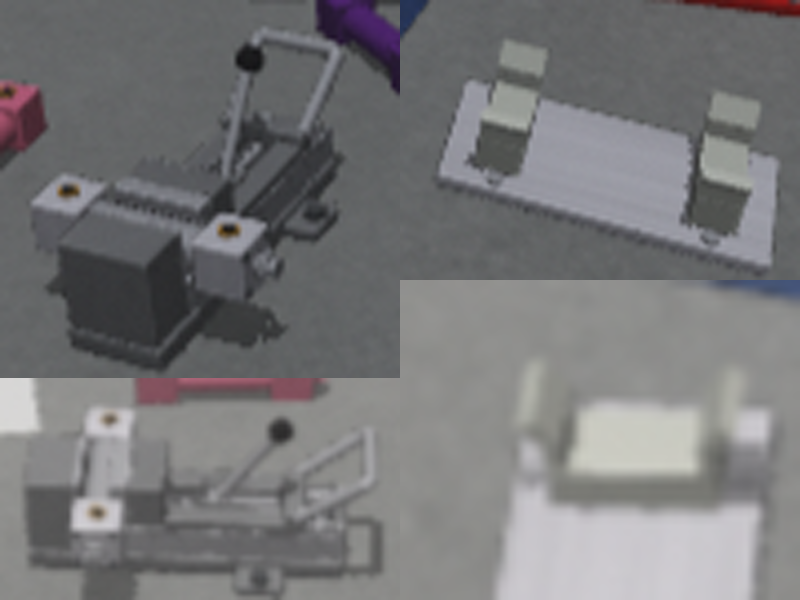

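The crop confirms the silver cylinder in the vice, with brass ports on its head tops, and the white-forked aluminium cradle. The ball is at crop (250,59), the bow handle corners at (260,33) and (338,50), and the rod stub is on the near head. Next I'll triangulate these.

Run:
```python
from h import *
import pickle
ims=pickle.load(open("ims0.pkl","rb")); s,d=ims["scene"],ims["side"]
A=lambda x,y:(160+x/4.444,150+y/4.444); B=lambda x,y:(210+x/4.444,145+(y-378)/4.444)
pt={}
for n,p,q in [("ball",A(250,59),B(281,431)),("portM",A(68,190),B(108,420)),("portP",A(228,230),B(97,512)),("barM",A(260,33),B(372,432)),("barP",A(338,50),B(370,480))]:
    pt[n],e=two(s,p,d,q); print(n,pt[n].round(4),round(e,4))
yv=pt["portP"]-pt["portM"]; L=np.linalg.norm(yv); yv[2]=0; yv/=np.linalg.norm(yv); xv=np.array([yv[1],-yv[0],0])
c=(pt["portP"]+pt["portM"])/2; o=c-0.061*xv; o[2]=0
print("L",L,"yv",yv,"yaw y",np.degrees(np.arctan2(yv[1],yv[0])),"cyl",c,"o",o)
for n in pt: r=pt[n]-o; print(n,"in vice",np.round([r@xv,r@yv,r[2]],3))
# plate
C=lambda x,y:onz(s,330+(x-400)/4,240+y/4,0.01)
k=[C(468,82),C(440,180),C(770,264),C(776,158)]
print("plate",np.round(k,3).tolist(),"ctr",np.mean(k,0))
w=d["color"][270:345,170:225].astype(int); m=(w.min(2)>138).astype(np.uint8)
print(((w.min(2)).reshape(75,55)[::6,::4]))
for nme,uv in [("side fork centres(800px) far",(313,447)),("near",(304,507))]:
    print(nme,onz(d,uv[0]/1.5625,uv[1]/1.5625,0.03))
print("scene fork floors",C(513,105)*0+onz(s,330+113/4,240+103/4,.03),onz(s,330+327/4,240+160/4,.03))
```

```text
ball [ 0.4513 -0.2744  0.106 ] 0.0018
portM [ 0.5842 -0.3184  0.0691] 0.0034
portP [ 0.5727 -0.2103  0.0686] 0.002
barM [ 0.3882 -0.3108  0.0858] 0.0025
barP [ 0.3854 -0.251   0.0874] 0.0005
L 0.10879363599641295 yv [-0.10587419  0.99437953  0.        ] yaw y 96.07753470868569 cyl [ 0.57847027 -0.26435597  0.06884281] o [ 0.51781312 -0.2708143   0.        ]
ball in vice [-0.066  0.004  0.106]
portM in vice [ 0.061 -0.054  0.069]
portP in vice [0.061 0.054 0.069]
barM in vice [-0.133 -0.026  0.086]
barP in vice [-0.13   0.034  0.087]
plate [[0.554, 0.15, 0.01], [0.634, 0.161, 0.01], [0.609, 0.324, 0.01], [0.532, 0.314, 0.01]] ctr [0.58232269 0.23737626 0.01      ]
[[142 144 141 140 138 142 141 141 138 140 139 142 144 142]
 [142 140 137 142 165 139 140 143 140 138 147 142 141 138]
 [138 141 140 139 149 119 192 193 192 190 161 197 139 144]
 [141 137 141 143 168 131 189 193 190 185 103 123 137 138]
 [143 132 139 142 197 195 187 190 182 183 191 185 137 143]
 [139 138 138 153 198 200 202 201 201 200 197 146 140 139]
 [137 136 136 188 197 199 202 201 203 200 195 133 139 140]
 [138 138 138 199 196 199 205 201 203 198 195 130 138 142]
 [137 135 165 136 197 200 200 200 181 168 197 138 141 140]
 [139 143 150 129 192 194 194 194 158 143 133 140 138 141]
 [137 140 187 130 119 120 121 121 115 123 135 137 140 141]
 [138 135 203 197 201 205 201 203 201 202 141 141 139 138]
 [140 137 128 134 138 133 120 133 129 123 134 141 143 142]]
side fork centres(800px) far [0.58062846 0.18773209 0.03      ]
near [0.5684838  0.29448617 0.03      ]
scene fork floors [0.57982693 0.18140411 0.03      ] [0.56825348 0.29182708 0.03      ]
```

Measured frames, all matching the given sizes:
- **Vice:** origin (0.518, -0.271), x axis at +6°. Ball at vice (-66, 4, 106) mm, bar at (-131, ·, 87) mm, heads at (61, ±54) mm.
- **Cradle:** about (0.577, 0.238), y axis at about 97°.
- **Mat:** centre about (0.55, 0.007).

Now I'll move behind the ball with the fingers shut and closing along vice x.

```bash
python3 -m handwheel '2 2 0 0 0 6 0;4 5 0 0 0 12 0;6 7.5 0 0 0 18 0;8 10 0 0 0 24 0;9.5 11.5 0 0 0 30 0;10 12 0 0 0 36 0;10 12 0 0 0 36 0;10 12 0 0 0 36 0' 60
python3 -m handwheel '2 2 0 0 0 6 0;4 4 0 0 0 12 0;6 6.5 0 0 0 18 0;8 9 -1 0 0 24 0;9 10 -2 0 0 30 0;9.5 10.5 -3 0 0 36.8 0;9.5 10.5 -3 0 0 36.8 0;9.5 10.5 -3 0 0 36.8 0'
```

```text
time_s: 0.82
position: [0.3176, -0.3851, 0.2312]
tool_rot: [[0.512, 0.859, -0.0], [0.859, -0.512, 0.0], [-0.0, -0.0, -1.0]]
ft_force: [0.1, -0.6, 0.4]
grip_width: 0.0001
gripper_force: 0.0
time_s: 1.48
position: [0.4122, -0.2808, 0.2011]
tool_rot: [[-0.101, 0.995, -0.001], [0.995, 0.101, 0.001], [0.001, -0.001, -1.0]]
ft_force: [-0.8, -0.1, 0.6]
grip_width: -0.0
gripper_force: 0.0
```

```bash
python3 -m handwheel '0 0 -3 0 0 0 0;0 0 -6 0 0 0 0;0 0 -9 0 0 0 0;0 0 -10 0 0 0 0;0 0 -10 0 0 0 0'
python3 -m handwheel '1.5 0.15 0 0 0 0 0;2.5 0.25 0 0 0 0 0;3.5 0.35 0 0 0 0 0;4.5 0.5 0 0 0 0 0;5.5 0.6 0 0 0 0 0;6.5 0.7 0 0 0 0 0;7.5 0.8 0 0 0 0 0;8.5 0.9 0 0 0 0 0'
python3 -m handwheel '1 0.1 0 0 0 0 0;1.5 0.2 0 0 0 0 0;1.5 0.2 0 0 0 0 0;1.5 0.2 0 0 0 0 0'
python3 -m handwheel '0 0 2 0 0 0 0;-3 -0.3 5 0 0 0 0;-6 -0.6 8 0 0 0 0;-8 -0.8 8 0 0 0 0;-10 -1 8 0 0 0 0;-10 -1 8 0 0 0 0;-10 -1 8 0 0 0 0'
python3 - <<'E'
from h import *
import pickle
s,d=get_image("scene"),get_image("side"); pickle.dump((s,d),open("ims1.pkl","wb"))
a=cv2.resize(s["color"][150:235,160:250,::-1],(400,378),interpolation=2);b=cv2.resize(d["color"][145:195,210:300,::-1],(400,222),interpolation=2)
cv2.imwrite("pics/p1.png",np.vstack([a,b]))
E
```

```text
time_s: 1.9
position: [0.4113, -0.2807, 0.0996]
tool_rot: [[-0.1, 0.995, -0.003], [0.995, 0.1, 0.003], [0.003, -0.003, -1.0]]
ft_force: [-0.5, -1.0, -0.4]
grip_width: -0.0001
gripper_force: 0.0
time_s: 2.57
position: [0.4987, -0.2711, 0.1014]
tool_rot: [[-0.106, 0.994, 0.0], [0.994, 0.106, -0.0], [-0.0, 0.0, -1.0]]
ft_force: [0.1, -0.3, -0.1]
grip_width: 0.0001
gripper_force: 0.0
time_s: 2.9
position: [0.5127, -0.2689, 0.1011]
tool_rot: [[-0.107, 0.994, -0.0], [0.994, 0.107, 0.0], [0.0, -0.0, -1.0]]
ft_force: [-0.6, 0.3, 0.4]
grip_width: -0.0001
gripper_force: 0.0
time_s: 3.48
position: [0.4119, -0.2793, 0.1817]
tool_rot: [[-0.105, 0.995, 0.0], [0.995, 0.105, -0.0], [-0.0, 0.0, -1.0]]
ft_force: [-0.1, -0.4, 0.8]
grip_width: 0.0
gripper_force: 0.0
```

View pics/p1.png

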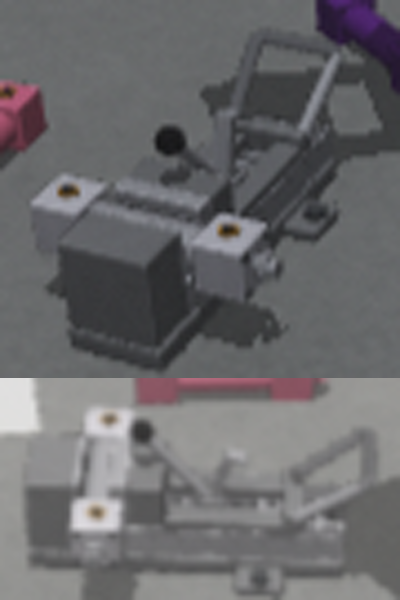

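The pawl is thrown over: the ball is now at crop (170,140), beside the jaw top, and the nose is up at side crop (232,455). Next I'll hook the bar from the front and draw it back.

```bash
python3 -m handwheel '0.6 0.1 0 0 0 0 0;0.6 0.1 -3 0 0 0 0;0.6 0.1 -6 0 0 0 0;0.6 0.1 -9 0 0 0 0;0.6 0.1 -11 0 0 0 0;0.6 0.1 -11 0 0 0 0'
python3 -m handwheel '-0.5 -0.05 0 0 0 0 0;-1 -0.1 0 0 0 0 0;-1.5 -0.15 0 0 0 0 0;-2 -0.2 0 0 0 0 0;-2.5 -0.25 0 0 0 0 0;-3 -0.3 0 0 0 0 0;-3.5 -0.35 0 0 0 0 0;-3.8 -0.4 0 0 0 0 0'
python3 -m handwheel '-0.1 0 0 0 0 0 0;-0.2 0 0 0 0 0 0;-0.3 0 0 0 0 0 0;-0.3 0 0 0 0 0 0'
```

```text
time_s: 4.08
position: [0.4181, -0.2764, 0.0675]
tool_rot: [[-0.107, 0.994, -0.005], [0.994, 0.107, 0.006], [0.006, -0.004, -1.0]]
ft_force: [-0.4, 0.9, 0.0]
grip_width: 0.0
gripper_force: 0.0
time_s: 4.75
position: [0.3806, -0.2825, 0.0725]
tool_rot: [[-0.106, 0.994, 0.002], [0.994, 0.106, -0.002], [-0.002, 0.002, -1.0]]
ft_force: [4.5, 2.4, -0.0]
grip_width: 0.0003
gripper_force: 2.2
time_s: 5.08
position: [0.3789, -0.2826, 0.0723]
tool_rot: [[-0.106, 0.994, 0.004], [0.994, 0.106, -0.002], [-0.002, 0.003, -1.0]]
ft_force: [8.5, 2.7, 3.4]
grip_width: 0.0001
gripper_force: 4.2
```

```bash
python3 -m handwheel '-0.2 0 0 0 0 0 0;-0.3 0 0 0 0 0 0;-0.3 0 0 0 0 0 0;-0.3 0 0 0 0 0 0'
python3 -m handwheel '0.8 0.1 0 0 0 0 0;1.5 0.15 2 0 0 0 0;1.5 0.15 5 0 0 0 0;1.5 0.15 9 0 0 0 0;1.5 0.15 12 0 0 0 0.3;1.5 0.15 14 0 0 0 0.6;1.5 0.15 14 0 0 0 1'
```

```text
time_s: 5.42
position: [0.3785, -0.2828, 0.0725]
tool_rot: [[-0.105, 0.994, 0.009], [0.994, 0.105, -0.003], [-0.004, 0.009, -1.0]]
ft_force: [25.1, 6.0, -0.8]
grip_width: -0.0001
gripper_force: 12.6
time_s: 6.0
position: [0.3903, -0.2817, 0.2155]
tool_rot: [[-0.107, 0.994, 0.004], [0.994, 0.107, -0.006], [-0.007, 0.003, -1.0]]
ft_force: [0.4, -0.2, 0.5]
grip_width: 0.0356
gripper_force: 0.0
```

The jaw is at its stop: force rose to 25 N at 29 mm travel. Now I'll go above the +y head (the one with the rod stub) and check with the wrist camera.

```bash
python3 -m handwheel '2 0.8 0 0 0 0 1;5 2 0 0 0 0 1;8 3.2 0 0 0 0 1;11 4.4 0 0 0 0 1;14 5.5 0 0 0 0 1;17 6.5 0 0 0 0 1;18.2 7 -3 0 0 0 1;18.2 7 -3 0 0 0 1'
python3 -m handwheel '0 0 -1 0 0 0 1;0 0 -1 0 0 0 1'
python3 - <<'E'
from h import *
import pickle
w,s,d=[get_image(n) for n in("wrist","scene","side")]; pickle.dump((w,s,d),open("ims2.pkl","wb"))
print(status.observe()["position"], [proj(w,p).round() for p in [(.5842,-.3184,.072),(.5727,-.2103,.072)]])
a=cv2.resize(s["color"][150:235,160:250,::-1],(300,283),interpolation=2);b=cv2.resize(d["color"][145:195,210:300,::-1],(300,167),interpolation=2)
cv2.imwrite("pics/p2.png",np.hstack([w["color"][:,:,::-1],cv2.copyMakeBorder(np.vstack([a,b]),0,384-450+66,0,0,0)[:384,:288]]))
E
```

```text
time_s: 6.67
position: [0.5716, -0.2084, 0.1756]
tool_rot: [[-0.109, 0.994, -0.008], [0.994, 0.109, 0.004], [0.005, -0.007, -1.0]]
ft_force: [-0.6, 0.2, -2.5]
grip_width: 0.0855
gripper_force: 0.0
time_s: 6.83
position: [0.5703, -0.2107, 0.1697]
tool_rot: [[-0.106, 0.994, -0.003], [0.994, 0.106, 0.001], [0.002, -0.003, -1.0]]
ft_force: [-0.3, -0.3, -0.1]
grip_width: 0.0854
gripper_force: 0.0
[ 0.57109785 -0.21132192  0.17230255] [array([260., 297.]), array([260., 189.])]
```

View pics/p2.png

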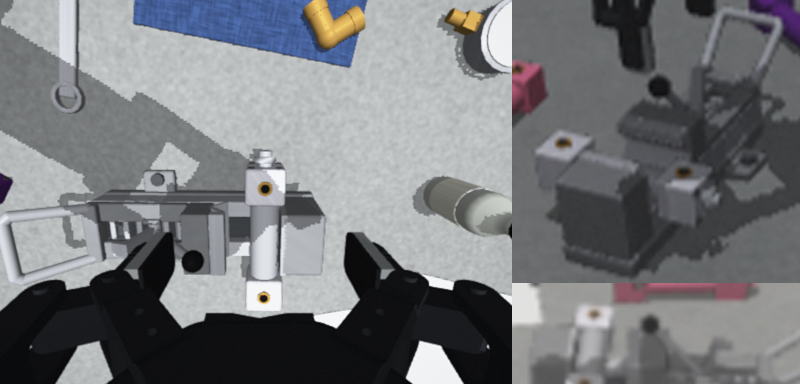

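The wrist view shows the jaw open. The head ports are at (265,188) and (263,297), 4 px right of prediction, so about 3 mm further in +x. I'll descend and grip.

```bash
python3 -m handwheel '0.3 0 -3 0 0 0 1;0.3 0 -6 0 0 0 1;0.3 0 -9 0 0 0 1;0.3 0 -11 0 0 0 1;0.3 0 -12.5 0 0 0 1;0.3 0 -13.4 0 0 0 1;0.3 0 -13.4 0 0 0 1;0.3 0 -13.4 0 0 0 1'
python3 -m handwheel '0 0 0 0 0 0 0.6;0 0 0 0 0 0 0.4;0 0 0 0 0 0 0.2;0 0 0 0 0 0 0.2;0 0 0 0 0 0 0.2;0 0 0 0 0 0 0.2' 20
```

```text
time_s: 7.65
position: [0.5748, -0.2111, 0.0383]
tool_rot: [[-0.106, 0.994, 0.001], [0.994, 0.106, -0.001], [-0.001, 0.001, -1.0]]
ft_force: [0.7, 0.0, 0.6]
grip_width: 0.0856
gripper_force: 0.0
time_s: 8.15
position: [0.5748, -0.2107, 0.0379]
tool_rot: [[-0.106, 0.994, 0.001], [0.994, 0.106, -0.001], [-0.001, 0.001, -1.0]]
ft_force: [-1.3, -0.0, 4.7]
grip_width: 0.0357
gripper_force: 27.4
```

```bash
python3 -m handwheel '0 0 0 0 0 0 0;0 0 0 0 0 0 0;0 0 0 0 0 0 0' 115
python3 -m handwheel '0 0 0.3 0 0 0 0;0 0 0.8 0 0 0 0;0 0 1.5 0 0 0 0;0 0 2.5 0 0 0 0;0 0 3.5 0 0 0 0;0 0 4.5 0 0 0 0;0 0 5.5 0 0 0 0;0 0 6.5 0 0 0 0'
python3 -m handwheel '0 0 1 0 0 0 0;0 0 2 0 0 0 0;0 0 3 0 0 0 0;0 0 4 0 0 0 0;0 0 4.5 0 0 0 0;0 0 4.5 0 0 0 0'
python3 - <<'E'
from h import *
import pickle
w,s,d=[get_image(n) for n in("wrist","scene","side")]; pickle.dump((w,s,d),open("ims3.pkl","wb"))
print(status.observe()["position"])
a=cv2.resize(s["color"][110:235,140:260,::-1],(288,300),interpolation=2)
b=cv2.resize(d["color"][110:195,200:300,::-1],(288,245),interpolation=2)
cv2.imwrite("pics/p3.png",np.hstack([cv2.copyMakeBorder(w["color"][:,:,::-1],0,161,0,0,0),np.vstack([a,b])]))
E
```

```text
time_s: 8.4
position: [0.5748, -0.2107, 0.0381]
tool_rot: [[-0.106, 0.994, 0.001], [0.994, 0.106, -0.001], [-0.001, 0.001, -1.0]]
ft_force: [-1.7, 1.0, 6.9]
grip_width: 0.0346
gripper_force: 113.6
time_s: 9.07
position: [0.5746, -0.2106, 0.1036]
tool_rot: [[-0.106, 0.994, 0.0], [0.994, 0.106, -0.0], [-0.0, 0.0, -1.0]]
ft_force: [0.7, 0.4, -3.7]
grip_width: 0.0348
gripper_force: 114.7
time_s: 9.57
position: [0.575, -0.2109, 0.1488]
tool_rot: [[-0.106, 0.994, 0.002], [0.994, 0.106, -0.001], [-0.001, 0.002, -1.0]]
ft_force: [0.2, 0.9, -2.9]
grip_width: 0.0347
gripper_force: 114.6
[ 0.57434709 -0.21046333  0.14675163]
```

View pics/p3.png

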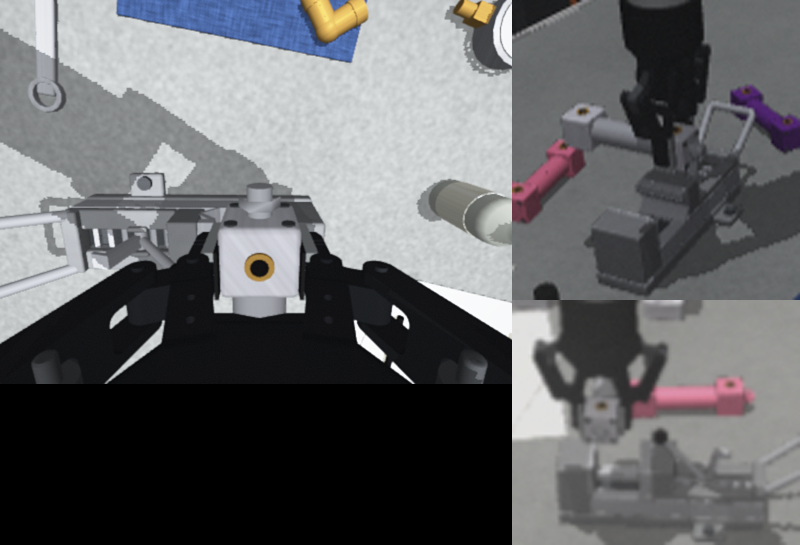

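The cylinder is lifted clear and level. Both heads are free of the vice, and the jaw and pawl still look thrown and back. Next I'll carry it to the mat.

```bash
python3 -m handwheel '-0.2 1 0 0 0 0 0;-0.8 3 0 0 0 0 0;-1.5 5.5 0 0 0 0 0;-2.2 8 0 0 0 0 0;-2.9 10.5 0 0 0 0 0;-3.5 12.5 0 0 0 0 0;-3.9 14 0 0 0 0 0;-4 14.5 0 0 0 0 0'
python3 -m handwheel '-0.3 1 0 0 0 0 0;-0.8 3 0 0 0 0 0;-1.5 5.5 0 0 0 0 0;-2.2 8 0 0 0 0 0;-2.9 10.5 0 0 0 0 0;-3.4 12 0 0 0 0 0;-3.6 12.7 0 0 0 0 0;-3.6 12.7 0 0 0 0 0'
python3 -m handwheel '0 0 -1.5 0 0 0 0;0 0 -3.5 0 0 0 0;0 0 -5.5 0 0 0 0;0 0 -7.5 0 0 0 0;0 0 -9.5 0 0 0 0;0 0 -11 0 0 0 0;0 0 -12 0 0 0 0;0 0 -12.5 0 0 0 0'
python3 -m handwheel '0 0 -0.1 0 0 0 0;0 0 -0.2 0 0 0 0;0 0 -0.4 0 0 0 0;0 0 -0.6 0 0 0 0;0 0 -0.7 0 0 0 0;0 0 -0.8 0 0 0 0;0 0 -0.8 0 0 0 0'
```

```text
time_s: 10.38
position: [0.5337, -0.0632, 0.1472]
tool_rot: [[-0.108, 0.994, -0.001], [0.994, 0.108, 0.001], [0.001, -0.001, -1.0]]
ft_force: [0.1, 0.3, -3.5]
grip_width: 0.0345
gripper_force: 114.7
time_s: 11.05
position: [0.4985, 0.0621, 0.1473]
tool_rot: [[-0.108, 0.994, 0.0], [0.994, 0.108, 0.0], [-0.0, 0.0, -1.0]]
ft_force: [0.3, -0.1, -3.9]
grip_width: 0.0347
gripper_force: 114.7
time_s: 11.72
position: [0.4989, 0.0601, 0.0209]
tool_rot: [[-0.105, 0.994, -0.001], [0.994, 0.105, -0.0], [0.0, -0.001, -1.0]]
ft_force: [-1.0, 0.3, -4.1]
grip_width: 0.0342
gripper_force: 114.8
time_s: 12.3
position: [0.4986, 0.0614, 0.0143]
tool_rot: [[-0.107, 0.994, 0.0], [0.994, 0.107, -0.0], [-0.0, 0.0, -1.0]]
ft_force: [-1.1, 0.2, -3.6]
grip_width: 0.0347
gripper_force: 114.8
```

```bash
python3 -m handwheel '0 0 -0.1 0 0 0 0;0 0 -0.2 0 0 0 0;0 0 -0.3 0 0 0 0;0 0 -0.4 0 0 0 0;0 0 -0.5 0 0 0 0;0 0 -0.6 0 0 0 0;0 0 -0.6 0 0 0 0'
python3 -m handwheel '0 0 -0.1 0 0 0 0;0 0 -0.2 0 0 0 0;0 0 -0.2 0 0 0 0'
```

```text
time_s: 12.88
position: [0.4985, 0.0614, 0.0081]
tool_rot: [[-0.106, 0.994, -0.0], [0.994, 0.106, 0.0], [0.0, -0.0, -1.0]]
ft_force: [-0.1, -0.3, -3.1]
grip_width: 0.0348
gripper_force: 114.8
time_s: 13.13
position: [0.4985, 0.0614, 0.0061]
tool_rot: [[-0.106, 0.994, -0.0], [0.994, 0.106, 0.0], [0.0, -0.0, -1.0]]
ft_force: [0.3, -0.1, -3.5]
grip_width: 0.0344
gripper_force: 114.8
```

```bash
python3 -m handwheel '0 0 -0.1 0 0 0 0;0 0 -0.1 0 0 0 0;0 0 -0.15 0 0 0 0;0 0 -0.15 0 0 0 0'
python3 -m handwheel '0 0 -0.1 0 0 0 0;0 0 -0.1 0 0 0 0;0 0 -0.1 0 0 0 0'
```

```text
time_s: 13.47
position: [0.4987, 0.0614, 0.0053]
tool_rot: [[-0.107, 0.994, 0.0], [0.994, 0.107, -0.0], [-0.0, 0.0, -1.0]]
ft_force: [-1.9, 0.1, 4.7]
grip_width: 0.0346
gripper_force: 116.0
time_s: 13.72
position: [0.4987, 0.0614, 0.0053]
tool_rot: [[-0.107, 0.994, 0.001], [0.994, 0.107, -0.0], [-0.0, 0.001, -1.0]]
ft_force: [-4.4, -0.2, 16.5]
grip_width: 0.0347
gripper_force: 117.7
```

It has contact on the mat. I'll ease the pressure, open slowly and rise.

```bash
python3 -m handwheel '0 0 0.1 0 0 0 0;0 0 0.15 0 0 0 0;0 0 0.15 0 0 0 0.5;0 0 0.15 0 0 0 0.7;0 0 0.15 0 0 0 1;0 0 0.15 0 0 0 1;0 0 0.15 0 0 0 1;0 0 0.15 0 0 0 1'
python3 -m handwheel '0 0 1 0 0 0 1;0 0 3 0 0 0 1;0 0 6 0 0 0 1;0 0 9 0 0 0 1;0.3 -2 12 0 0 0 1;0.6 -5.5 13 0 0 0 1;0.6 -5.5 13 0 0 0 1;0.6 -5.5 13 0 0 0 1'
python3 - <<'E'
from h import *
import pickle
w,s,d=[get_image(n) for n in("wrist","scene","side")]; pickle.dump((w,s,d),open("ims4.pkl","wb"))
print(status.observe()["position"])
cv2.imwrite("pics/p4.png",np.hstack([w["color"][:,:,::-1],cv2.resize(s["color"][150:290,170:275,::-1],(288,384),interpolation=2)]))
E
```

```text
time_s: 14.38
position: [0.4986, 0.0614, 0.0053]
tool_rot: [[-0.106, 0.994, 0.0], [0.994, 0.106, -0.0], [-0.0, 0.0, -1.0]]
ft_force: [-0.3, 1.5, 0.3]
grip_width: 0.0852
gripper_force: 0.0
time_s: 15.05
position: [0.5048, 0.0053, 0.1358]
tool_rot: [[-0.104, 0.995, 0.001], [0.995, 0.104, -0.0], [-0.0, 0.001, -1.0]]
ft_force: [-0.9, -0.2, -0.2]
grip_width: 0.0855
gripper_force: 0.0
[0.50405105 0.00714195 0.13456949]
```

View pics/p4.png

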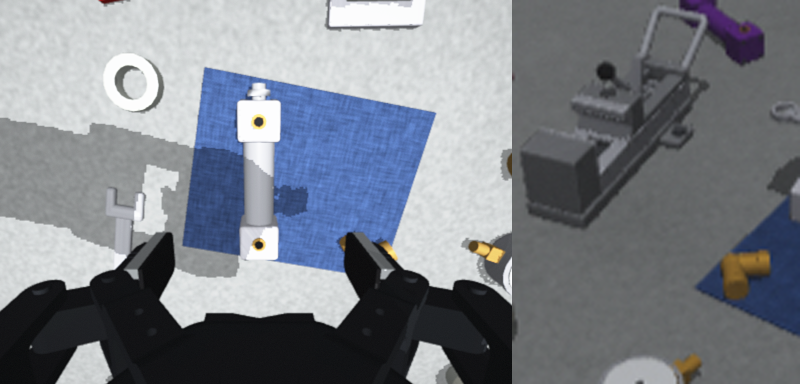

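The cylinder lies free on the mat, with its ports at wrist (259,121) and (259,244). The spanner fork is at (125,200) and the elbow near (370,248). I'll compute the mid-tube point and the clearances.

Run:
```python
from h import *
import pickle
w,s,d=pickle.load(open("ims4.pkl","rb"))
a,b=onz(w,259,121,.039),onz(w,259,244,.039); c=(a+b)/2
print(a,b,np.linalg.norm(a-b),c,np.degrees(np.arctan2(a[1]-b[1],a[0]-b[0])))
for n,p,z in [("spanner tip",(143,193),.006),("spanner2",(110,190),.006),("elbow left",(338,240),.02),("mat",(204,68),.003)]: print(n,onz(w,*p,z).round(3))
```

```text
[0.50037369 0.06371956 0.039     ] [ 0.51183668 -0.0462832   0.039     ] 0.11059840461855386 [0.50610519 0.00871818 0.039     ] 95.94911402978349
spanner tip [ 0.392 -0.019  0.006]
spanner2 [ 0.36  -0.019  0.006]
elbow left [ 0.59  -0.043  0.02 ]
mat [0.446 0.104 0.003]
```

```bash
python3 -m handwheel '0 0.1 -3 0 0 0 1;0 0.1 -6 0 0 0 1;0 0.1 -8.5 0 0 0 1;0 0.1 -10.5 0 0 0 1;0 0.1 -12 0 0 0 1;0 0.1 -12.7 0 0 0 1;0 0.1 -12.7 0 0 0 1;0 0.1 -12.7 0 0 0 1'
python3 -m handwheel '0 0 0 0 0 0 0.6;0 0 0 0 0 0 0.4;0 0 0 0 0 0 0.2;0 0 0 0 0 0 0.1;0 0 0 0 0 0 0.1;0 0 0 0 0 0 0;0 0 0 0 0 0 0' 60
python3 -m handwheel '0 0 0.3 0 0 0 0;0 0 1 0 0 0 0;0 0 2 0 0 0 0;0 0 4 0 0 0 0;0 0 6 0 0 0 0;0 0 8 0 0 0 0;0 0 10 0 0 0 0;0 0 11 0 0 0 0'
```

```text
time_s: 15.87
position: [0.5046, 0.0079, 0.0084]
tool_rot: [[-0.107, 0.994, -0.0], [0.994, 0.107, 0.0], [0.0, -0.0, -1.0]]
ft_force: [0.6, -1.1, -0.4]
grip_width: 0.0856
gripper_force: 0.0
time_s: 16.45
position: [0.5046, 0.0073, 0.009]
tool_rot: [[-0.106, 0.994, 0.001], [0.994, 0.106, -0.0], [-0.0, 0.0, -1.0]]
ft_force: [-1.2, -0.7, 6.3]
grip_width: 0.026
gripper_force: 58.8
time_s: 17.12
position: [0.505, 0.0074, 0.1208]
tool_rot: [[-0.106, 0.994, 0.003], [0.994, 0.106, -0.001], [-0.001, 0.003, -1.0]]
ft_force: [0.3, 1.2, -3.5]
grip_width: 0.0261
gripper_force: 59.4
```

Held by the tube, lifting. Now I'll move near the cradle and look with the wrist camera.

```bash
python3 -m handwheel '0.5 1 0.5 0 0 0 0;1.5 3 1 0 0 0 0;2.7 5 1.5 0 0 0 0;4 7 2 0 0 0 0;5.3 9 2.5 0 0 0 0;6.3 11 3 0 0 0 0;7.2 12.3 3 0 0 0 0;7.2 12.3 3 0 0 0 0'
python3 -m handwheel '0 0 0 0 0 0 0;0 0 0 0 0 0 0;0 0 0 0 0 0 0'
python3 - <<'E'
from h import *
import pickle
w,s,d=[get_image(n) for n in("wrist","scene","side")]; pickle.dump((w,s,d),open("ims5.pkl","wb"))
print(status.observe()["position"])
cv2.imwrite("pics/p5.png",np.hstack([w["color"][:,:,::-1],cv2.resize(d["color"][230:350,155:245,::-1],(288,384),interpolation=2)]))
E
```

```text
time_s: 17.78
position: [0.5774, 0.1334, 0.1478]
tool_rot: [[-0.109, 0.994, -0.0], [0.994, 0.109, 0.001], [0.001, 0.0, -1.0]]
ft_force: [0.2, -0.1, -3.4]
grip_width: 0.026
gripper_force: 59.6
time_s: 18.03
position: [0.5761, 0.1299, 0.148]
tool_rot: [[-0.106, 0.994, -0.001], [0.994, 0.106, -0.0], [-0.0, -0.001, -1.0]]
ft_force: [-0.6, 0.7, -3.7]
grip_width: 0.0258
gripper_force: 59.6
[0.57641471 0.12989116 0.1483579 ]
```

View pics/p5.png

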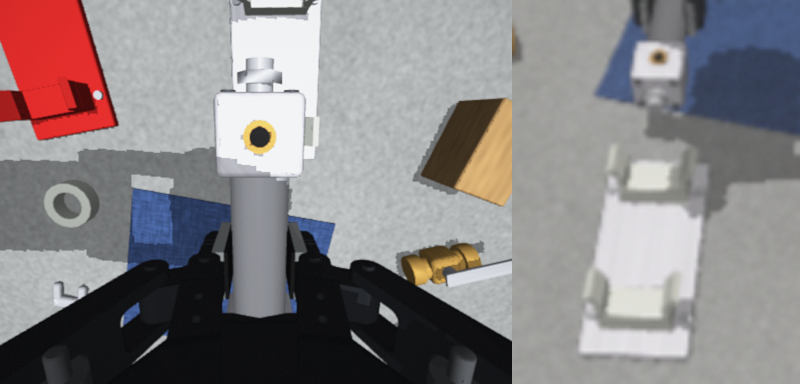

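The wrist view shows the cylinder held square. The plate's left edge is at col ~231 and its right edge at col ~320; the near right corner is at (318,158). In the side crop the plate corners are at (580,352), (690,357) and (707,165), and the fork floors at about (658,175) and (636,302). I'll use these for a second, finer cradle fix.

Run:
```python
from h import *
import pickle
w,s,d=pickle.load(open("ims5.pkl","rb"))
g=cv2.cvtColor(w["color"],cv2.COLOR_RGB2GRAY).astype(int)
for r in (15,25,35,45,55):
    row=g[r]; print(r,row[222:240:1].tolist(),row[308:330].tolist())
D=lambda x,y,z:onz(d,155+(x-512)/3.2,230+y/3.2,z).round(4)
print("side plate",D(580,352,.01),D(690,357,.01),D(707,165,.01))
# fork floor: greenish-white blobs in side view
hsv=cv2.cvtColor(d["color"],cv2.COLOR_RGB2HSV); m=((hsv[:,:,2]>175)&(d["color"][:,:,2].astype(int)<d["color"][:,:,0]-4)).astype(np.uint8)
m[:270]=0;m[345:]=0;m[:,:165]=0;m[:,225:]=0
for c in cv2.findContours(m,0,2)[0]:
    if cv2.contourArea(c)>25:
        x,y,ww,h=cv2.boundingRect(c); M=cv2.moments(c); u,v=M["m10"]/M["m00"],M["m01"]/M["m00"]; print("floor?",(x,y,ww,h),round(u,1),round(v,1),onz(d,u,v,.03).round(4))
print("axis head port wrist",onz(w,260,137,.148+.012+.018).round(4), "tool",status.observe()["position"].round(4))
```

```text
15 [178, 181, 182, 181, 179, 177, 176, 175, 160, 157, 177, 188, 187, 184, 180, 179, 179, 180] [225, 241, 242, 241, 241, 241, 241, 241, 241, 241, 241, 236, 199, 168, 180, 181, 178, 177, 178, 177, 177, 178]
25 [181, 180, 182, 183, 185, 187, 186, 179, 171, 200, 236, 242, 242, 242, 242, 242, 242, 241] [242, 241, 242, 242, 241, 241, 241, 241, 242, 241, 241, 233, 200, 177, 176, 179, 177, 177, 175, 176, 177, 179]
35 [179, 179, 176, 176, 177, 177, 180, 178, 145, 174, 235, 243, 242, 242, 242, 242, 242, 242] [242, 242, 242, 242, 242, 242, 241, 242, 242, 242, 240, 208, 172, 182, 183, 183, 181, 180, 178, 177, 177, 176]
45 [177, 177, 179, 181, 179, 178, 180, 181, 171, 192, 231, 241, 242, 243, 242, 242, 242, 242] [242, 242, 242, 242, 242, 242, 242, 242, 242, 243, 238, 208, 173, 173, 174, 174, 172, 174, 174, 176, 177, 179]
55 [189, 189, 191, 191, 190, 188, 184, 180, 175, 164, 202, 238, 243, 243, 243, 243, 243, 243] [242, 242, 242, 242, 243, 242, 243, 242, 243, 242, 219, 180, 177, 177, 176, 178, 179, 180, 179, 176, 178, 179]
side plate [0.6049 0.3284 0.01  ] [0.526  0.3198 0.01  ] [0.5489 0.1538 0.01  ]
floor? (184, 315, 24, 15) 194.5 323.7 [0.569  0.2926 0.03  ]
floor? (191, 281, 14, 9) 197.6 285.2 [0.5881 0.1861 0.03  ]
axis head port wrist [0.5721 0.1859 0.178 ] tool [0.5764 0.1299 0.1484]
```

Run:
```python
from h import *
import pickle
w,s,d=pickle.load(open("ims5.pkl","rb"))
for r,l,t in ((25,231.3,320),(35,231.5,319),(45,231.3,319),(55,232,318.2)):
    a,b=onz(w,l,r,.01),onz(w,t,r,.01); print(r,a.round(4),b.round(4),((a+b)/2).round(4),np.linalg.norm(a-b).round(4))
print("near right corner",onz(w,318,158,.01))
A,B=onz(w,231.5,30,.01),onz(w,231.8,88,.01); print("left edge yaw",np.degrees(np.arctan2(*(A-B)[[1,0]])))
A,B=onz(w,319.6,25,.01),onz(w,317.5,155,.01); print("right edge yaw",np.degrees(np.arctan2(*(A-B)[[1,0]])))
```

```text
25 [0.5382 0.2671 0.01  ] [0.6165 0.2754 0.01  ] [0.5773 0.2713 0.01  ] 0.0788
35 [0.539  0.2591 0.01  ] [0.6169 0.2674 0.01  ] [0.5779 0.2633 0.01  ] 0.0783
45 [0.5395 0.251  0.01  ] [0.6182 0.2593 0.01  ] [0.5788 0.2552 0.01  ] 0.0792
55 [0.5408 0.2428 0.01  ] [0.6188 0.2511 0.01  ] [0.5798 0.2469 0.01  ] 0.0785
near right corner [0.63363663 0.15778423 0.01      ]
left edge yaw 94.93800217532724
right edge yaw 98.21058431241379
```

Cradle centre estimates agree on about (0.5785, 0.239), with yaw about 97.3°. The fork flare captures ±11 mm, so I'll go over it and down to just above the forks.

```bash
python3 -m handwheel '0 1 0 0 0 0.3 0;0 3 0 0 0 0.6 0;0.1 5.5 0 0 0 1.2 0;0.1 8 0 0 0 1.2 0;0.15 10 0 0 0 1.2 0;0.15 10.9 -1 0 0 1.2 0;0.15 10.9 -2 0 0 1.2 0;0.15 10.9 -3 0 0 1.2 0'
python3 -m handwheel '0 0 -1.5 0 0 0 0;0 0 -3 0 0 0 0;0 0 -4 0 0 0 0;0 0 -4.8 0 0 0 0;0 0 -5 0 0 0 0;0 0 -5 0 0 0 0'
python3 - <<'E'
from h import *
import pickle
w,s,d=[get_image(n) for n in("wrist","scene","side")]; pickle.dump((w,s,d),open("ims6.pkl","wb"))
print(status.observe()["position"])
a=cv2.resize(s["color"][225:315,330:440,::-1],(400,327),interpolation=2)
b=cv2.resize(d["color"][260:350,160:230,::-1],(400,514),interpolation=2)
c=cv2.resize(w["color"][:270,130:400,::-1],(273,273))
cv2.imwrite("pics/p6.png",np.hstack([np.vstack([a,cv2.copyMakeBorder(c,0,0,0,127,0)]),cv2.copyMakeBorder(b,0,86,0,0,0)]))
E
```

```text
time_s: 18.85
position: [0.5776, 0.2392, 0.1168]
tool_rot: [[-0.128, 0.992, -0.001], [0.992, 0.128, -0.001], [-0.0, -0.001, -1.0]]
ft_force: [0.4, 0.3, -4.2]
grip_width: 0.0263
gripper_force: 59.6
time_s: 19.35
position: [0.5781, 0.2389, 0.0678]
tool_rot: [[-0.127, 0.992, -0.001], [0.992, 0.127, -0.0], [-0.0, -0.001, -1.0]]
ft_force: [0.0, 0.1, -3.8]
grip_width: 0.0259
gripper_force: 59.6
[0.57855377 0.23936025 0.06908704]
```

View pics/p6.png

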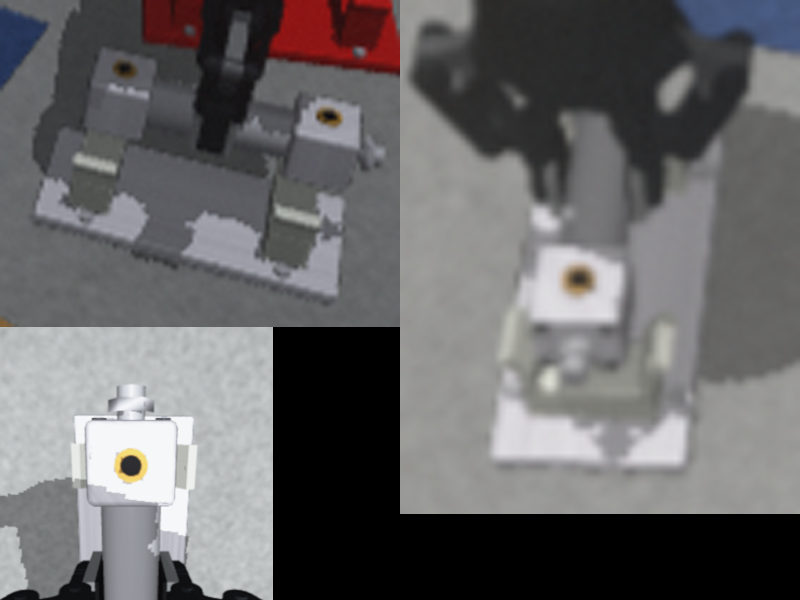

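The heads stand over both forks. In the wrist crop the head centre is at col 131 and the fork centre at col 134, so the fork is about 2 mm further in +x. I'll shift 2 mm and lower slowly.

```bash
python3 -m handwheel '0.2 -0.1 -0.3 0 0 0 0;0.2 -0.1 -0.6 0 0 0 0;0.2 -0.1 -0.9 0 0 0 0;0.2 -0.1 -1.2 0 0 0 0;0.2 -0.1 -1.5 0 0 0 0;0.2 -0.1 -1.7 0 0 0 0;0.2 -0.1 -1.7 0 0 0 0'
python3 -m handwheel '0 0 -0.2 0 0 0 0;0 0 -0.4 0 0 0 0;0 0 -0.6 0 0 0 0;0 0 -0.8 0 0 0 0;0 0 -1 0 0 0 0;0 0 -1.1 0 0 0 0;0 0 -1.1 0 0 0 0'
```

```text
time_s: 20.08
position: [0.5798, 0.2384, 0.0507]
tool_rot: [[-0.127, 0.992, -0.001], [0.992, 0.127, -0.0], [-0.0, -0.001, -1.0]]
ft_force: [-0.0, 0.9, -3.5]
grip_width: 0.0261
gripper_force: 59.6
time_s: 20.67
position: [0.58, 0.2384, 0.04]
tool_rot: [[-0.127, 0.992, -0.0], [0.992, 0.127, -0.0], [-0.0, -0.0, -1.0]]
ft_force: [0.3, 0.1, -2.9]
grip_width: 0.0261
gripper_force: 59.6
```

No side contact so far, so I'll lower the last few millimetres by feel.

```bash
python3 -m handwheel '0 0 -0.1 0 0 0 0;0 0 -0.2 0 0 0 0;0 0 -0.3 0 0 0 0;0 0 -0.3 0 0 0 0'
python3 -m handwheel '0 0 -0.05 0 0 0 0;0 0 -0.1 0 0 0 0;0 0 -0.1 0 0 0 0'
```

```text
time_s: 21.0
position: [0.58, 0.2384, 0.0371]
tool_rot: [[-0.127, 0.992, -0.0], [0.992, 0.127, -0.0], [-0.0, -0.0, -1.0]]
ft_force: [-0.5, -0.2, -3.5]
grip_width: 0.026
gripper_force: 59.6
time_s: 21.25
position: [0.5801, 0.2384, 0.0363]
tool_rot: [[-0.127, 0.992, -0.0], [0.992, 0.127, 0.0], [0.0, -0.0, -1.0]]
ft_force: [0.8, -0.8, -2.9]
grip_width: 0.026
gripper_force: 59.6
```

```bash
python3 -m handwheel '0 0 -0.05 0 0 0 0;0 0 -0.1 0 0 0 0;0 0 -0.1 0 0 0 0'
python3 -m handwheel '0 0 -0.05 0 0 0 0;0 0 -0.05 0 0 0 0;0 0 -0.05 0 0 0 0'
```

```text
time_s: 21.5
position: [0.5802, 0.2384, 0.036]
tool_rot: [[-0.127, 0.992, 0.001], [0.992, 0.127, 0.0], [-0.0, 0.001, -1.0]]
ft_force: [-1.9, -0.5, 3.6]
grip_width: 0.0261
gripper_force: 60.4
time_s: 21.75
position: [0.5802, 0.2384, 0.036]
tool_rot: [[-0.127, 0.992, 0.001], [0.992, 0.127, 0.0], [-0.0, 0.001, -1.0]]
ft_force: [-3.8, -1.2, 8.4]
grip_width: 0.026
gripper_force: 61.0
```

Contact is at TCP 0.036, exactly the home height. I'll release, rise and check.

```bash
python3 -m handwheel '0 0 0.1 0 0 0 0;0 0 0.1 0 0 0 0.4;0 0 0.1 0 0 0 0.6;0 0 0.1 0 0 0 0.8;0 0 0.1 0 0 0 0.9;0 0 0.1 0 0 0 0.9;0 0 0.1 0 0 0 0.9'
python3 -m handwheel '0 0 0.5 0 0 0 0.9;0 0 1.5 0 0 0 0.9;0 0 4 0 0 0 0.9;0 0 7 0 0 0 0.9;0 0 10 0 0 0 0.9;0 -3 13 0 0 0 0.9;0 -6 15 0 0 0 0.9;0 -8 15 0 0 0 0.9'
python3 -m handwheel '0 0 0 0 0 0 0.9;0 0 0 0 0 0 0.9;0 0 0 0 0 0 0.9'
python3 - <<'E'
from h import *
w,s,d=[get_image(n) for n in("wrist","scene","side")]
a=cv2.resize(s["color"][225:315,330:440,::-1],(400,327),interpolation=2)
b=cv2.resize(d["color"][260:350,160:230,::-1],(400,514),interpolation=2)
c=cv2.resize(s["color"][150:235,160:250,::-1],(289,273),interpolation=2)
cv2.imwrite("pics/p7.png",np.hstack([np.vstack([a,cv2.copyMakeBorder(c,0,0,0,111,0)]),cv2.copyMakeBorder(b,0,86,0,0,0)]))
E
```

```text
time_s: 22.33
position: [0.5802, 0.2384, 0.0358]
tool_rot: [[-0.127, 0.992, 0.0], [0.992, 0.127, 0.0], [0.0, 0.0, -1.0]]
ft_force: [1.1, -0.3, 0.9]
grip_width: 0.0769
gripper_force: 0.0
time_s: 23.0
position: [0.5817, 0.1568, 0.1919]
tool_rot: [[-0.127, 0.992, 0.01], [0.992, 0.127, 0.0], [-0.001, 0.01, -1.0]]
ft_force: [0.5, -0.5, -0.0]
grip_width: 0.0766
gripper_force: 0.0
time_s: 23.25
position: [0.5799, 0.1589, 0.1859]
tool_rot: [[-0.127, 0.992, -0.0], [0.992, 0.127, 0.0], [0.0, -0.0, -1.0]]
ft_force: [0.3, 0.7, -0.4]
grip_width: 0.0768
gripper_force: 0.0
```

View pics/p7.png

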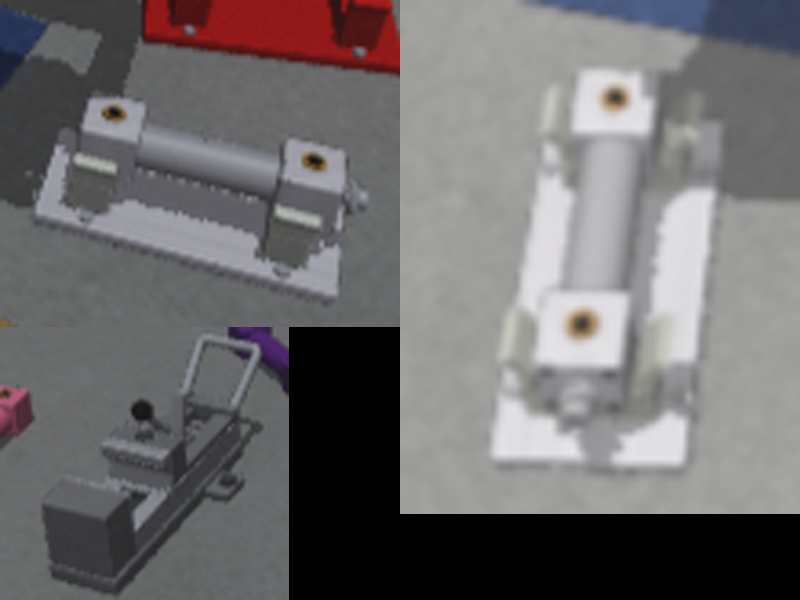

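The cylinder lies home with a head in each fork: ports at scene crop (115,113) and (314,161), and side crop (614,97) and (581,323). The vice is open with its pawl over: ball at (142,410). Handing in.

```bash
python3 -c "
from rig import env
print(env.close_job())"
```

```text
the job is handed in; nothing more can be done
None
```

The cylinder lies at rest in both forks of the white cradle, let go, with the vice open and its pawl thrown over. I handed the job in at about 23 s, and it returned no verdict.

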